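# Draw the dispenser's stiff slide gate to its sprung stop

## Robot

A 7-joint arm with a two-finger parallel gripper is mounted at the origin on the work surface; the furniture and walls round the work are solid. World frame = base frame: x ahead of the robot, y to its left, z up, the work surface at z = 0. Lengths are in mm, angles in rad, forces in N, time in s.
With the tool pointing down it reaches from about 375 to 925 mm from the base axis. Payload 3.1 kg.
Tool frame: the origin (TCP) lies midway between the tips of the shut fingers; the grasp point (between the pads) lies 19 mm behind it (hold_point_z is the distance from the TCP to the grasp point, in mm); z points along the fingers, y is the line along which they close (so a half turn about z gives the same grasp; the last joint's range is limited). The gripper opens to 85 mm and grips with 20 to 120 N. Pads are 22 mm wide; open, the fingers measure 114 mm over their backs; the gripper's body (76 mm by 85 mm) begins 54 mm behind the grasp point. The pads swing forward as they close: fully open they stand 13 mm farther back than shut.
Start: joints at [-1.366, 0.383, 0.044, 1.598, -0.018, 1.161, -0.05], TCP at [193.803, 620.438, 231.269] pointing down, gripper open.
Joint ranges: [-2.61, 2.61], [-0.41, 2.15], [-1.48, 1.57], [0, 2.5], [-1.57, 4.71], [0.05, 1.97], [-2.85, 2.85]. Speed limits (rad/s): [2.79, 2.79, 3.14, 3.14, 3.14, 3.14, 3.14].

## Interface

Orientations are given as a unit quaternion [x, y, z, w].
In Python, from rig import state, read_camera, camera_params, job_done, hold_point_z gives the robot as it stands.
- The arm moves only by the tool arm_command, never from a script. Its argument "plan" is a list that holds one entry, the list of rows, each a list of 4 numbers: the shift along the tool's x, y, z in cm, then the turn about the tool's z in rad. In form: [[[tx, ty, tz, turn], ...]]. A call has 1 to 12 rows; each row is the pose to reach, as a shift and turn from the pose commanded when the call began, along the tool's axes at that moment; what a row does not reach only later rows make up. A row lasts 1/10 s, in which the tool goes at most 50 mm and 8.59 degrees, less where a joint would pass 70% of its speed; a pose out of reach is approached as far as the arm can. A call with a gripper value outside its range is refused whole. "grip" is the finger opening in cm, from 0 to 8.54, set as the call begins (left out, the last holds). The fingers move at their own pace and stop on an object; "force" is the grip in N (left out, the last holds). Time passes only in rows, so rows that repeat a pose let the fingers close. It gives the time, the measured TCP pose, the force, the opening and the grip force at its end, in the units of the state.
- state(): the state, without advancing time (a new reading comes with each control period).
- read_camera(name): name is "scene" or "top" or "wrist"; returns the picture (420x560x3 uint8, blue, green, red); there is no depth.
- camera_params(name): a dict with "K" (3x3 intrinsics, pixels), "view" (4x4, takes a point from world to camera coordinates); the wrist camera has in their place "T_tool_cam" (4x4, takes a point from camera to tool coordinates, whose origin is the TCP and whose axes are the flange's). Camera axes: x right, y up, looking along -z (the intrinsics and any distortion apply to the point x, -y, -z); pixel columns grow to the right and rows downward; lengths in mm; the calibration is good to about 2 mm. A picture is of the moment at which its call begins: read the wrist's pose just before it. camera_params takes no time and is no camera call.
- job_done(): hands the job in; it is judged then, once.
The state is a dict: "time_s": time; "joint_positions": joint angles; "qd": joint speeds; "tau": joint torques, N m; "eef_pos": TCP position; "orientation": TCP orientation; "force": force on the tool from outside, world axes, zero at the start; "torque": the same for the moment, N m; "grip_width": finger opening in mm; "grasp_force": force on a finger pad.
Only numpy, scipy, OpenCV 4.12 (cv2) and the standard library are available. Lean on these libraries where they do the work, as an engineer would, in place of code of your own. Each camera call takes 0.05 s, during which the arm holds its last target. There are 200 camera calls.

## Task

Put your closed fingertips into the finger slot of the parts dispenser's stiff slide gate and draw the gate out until it bears on the sprung stop hidden inside, so that the three fibre adapters drop into the tray and the tell-tale pin on the side housing stands visibly up. Feel for the stop and do not force it: the black band round the pin must never come fully into sight. Leave the gate resting against the stop with the pin still up, and do not disturb the tape roll, the fibre cleaner or the bottle.

Things in the scene. Friction and masses are not known exactly. Their poses are not given: they have to be found in the camera images.
- hopper: Parts dispenser fixed to the bench: grey base, aluminium gate rails on legs, clear square shaft (top, the highest part, at 110 mm), grey stop housing along its +y side (y = 57 to 93 mm, top at 76 mm). Origin on the bench under the front middle of the rails. The gate is drawn out along -x; z is up. All but the gate lies within x = -5 to 147, y = -61 to 95 mm.
- gate_slot (a point): Centre of the finger slot, at half the plate's thickness; moves with the gate; axes as the hopper's. A through hole 50 mm long (along x) by 60 mm wide in a steel plate 8 mm thick, 86 mm wide, top 60 mm above the bench; below it only bare bench. In front of it a 15 mm land ending in a rolled edge (top at 64 mm). With the gate shut it lies 45 mm before the hopper's origin.
- gate (a joint): How far the gate is drawn out, m: 0 shut, at most 0.085; starts 0 to 6 mm out. It stays where left and drags with a steady 6 to 11 N that varies (1 N more per 10 mm/s). The shaft is clear for the adapters from about 40 mm. Between 45 and 75 mm (set anew each time, hidden) it meets the sprung stop: the pull then grows by 2 N per mm more. Let go there, it creeps back a few mm at most and stays on the stop.
- telltale (a joint): How far the tell-tale pin has risen, m: 0 while the gate is clear of the stop, then 2 mm for each mm the gate presses the stop in. Let go, it sinks back to about 3 mm, if it was higher. To be left more than 1.2 mm up; must never pass 14 mm, where its black band is fully in sight (7 mm of stop, 14 N above the plain drag).
- telltale_top (a point): Top of the tell-tale pin, a steel pin 11 mm across that stands 4 mm proud of a dark bush (top 80 mm above the bench) on the stop housing while the gate is clear of the stop; a black band 2 mm wide round it, hidden in the bush at first, begins to show when it has risen about 12 mm.
- tray_floor (a point): Centre of the floor of the open steel catch tray inside the dispenser under the shaft; inside 94 x 74 mm, walls 26 mm high. Axes as the hopper's.
- tape_roll: Roll of white tape lying on the bench, 66 mm across, 19 mm high; origin under its centre. To be left alone.
- fibre_cleaner: White and green cassette fibre cleaner lying on the bench, 110 x 75 x 32 mm; origin under its centre. To be left alone.
- ipa_bottle: White bottle with a blue cap, 64 mm across, 126 mm high; origin under its centre. To be left alone.
- adapter_1_centre (a point): Centre of a green fibre adapter, 22 x 34 x 10 mm, one of three lying flat on one another on the gate in the shaft.
- adapter_2_centre (a point): Centre of a green fibre adapter, 22 x 34 x 10 mm, one of three lying flat on one another on the gate in the shaft.
- adapter_3_centre (a point): Centre of a green fibre adapter, 22 x 34 x 10 mm, one of three lying flat on one another on the gate in the shaft.

How it is judged (in metres and radians):
At the end, for the whole second after the job is handed in: All three adapters lie in the catch tray (inside its walls, no more than 38 mm above its floor), and the gate rests, let go, against its stop with the tell-tale pin more than 1.2 mm up; the bottle stands upright (x of adapter_1_centre in the frame of tray_floor between -0.05 and 0.05 m and y of adapter_1_centre in the frame of tray_floor between -0.04 and 0.04 m and z of each of adapter_1_centre, adapter_2_centre, adapter_3_centre in the frame of tray_floor below 0.038 m and x of adapter_2_centre in the frame of tray_floor between -0.05 and 0.05 m and y of adapter_2_centre in the frame of tray_floor between -0.04 and 0.04 m and x of adapter_3_centre in the frame of tray_floor between -0.05 and 0.05 m and y of adapter_3_centre in the frame of tray_floor between -0.04 and 0.04 m and value of joint telltale above 0.0012 m and velocity of joint gate between -0.01 and 0.01 m/s and angle between ipa_bottle's own z axis and vertical below 0.1 rad); the robot touches nothing.
It fails at once if the stop is forced: the tell-tale pin rises past 14 mm (value of joint telltale above 0.014 m).
It fails at once if the tape roll is moved more than 20 mm (distance of tape_roll from where it was at the start of the episode above 0.02 m).
It fails at once if the fibre cleaner is moved more than 20 mm (distance of fibre_cleaner from where it was at the start of the episode above 0.02 m).
It fails at once if the ipa bottle is moved more than 20 mm (distance of ipa_bottle from where it was at the start of the episode above 0.02 m).
It also fails if it takes over 48 s, if anything falls off the work surface, if the arm or the gripper's body presses on something with over 40 N, if the wrist force passes 120 N, or if a joint passes its speed limit or range.

## Working session

There is one attempt and no reset: what is moved stays moved. The work goes in short steps, Python scripts to look and compute and a tool call to move; the robot and the scene stay as the last step left them, time stands still between calls to the robot, and variables do not carry over. Pictures are saved under pics/ and viewed, at most 10 in all, crops included, and the job is handed in when it is done.

Besides the shell and the picture viewer there is one more tool, called after "Emit:" in YAML: its name, and indented under it one key for each argument. arm_command: Moves the arm, as the interface text tells. Its arguments: {"type":"object","properties":{"plan":{"type":"array"},"grip":{"type":"number"},"force":{"type":"number"}},"required":["plan"]}

```bash
mkdir -p pics; python3 - <<'E'
from rig import *
import cv2,numpy as np
s=state();print({k:np.round(v,3).tolist() for k,v in s.items()})
for n in("scene","top"):
    cv2.imwrite(f"pics/{n}0.png",read_camera(n)); p=camera_params(n); print(n,{k:np.round(v,3).tolist() if not isinstance(v,str) else v for k,v in p.items()})
print(camera_params("wrist"))
E
```

```text
{'time_s': 0.0, 'joint_positions': [-1.366, 0.384, 0.044, 1.6, -0.018, 1.161, -0.05], 'qd': [-0.0, -0.0, 0.0, -0.001, 0.0, 0.001, -0.001], 'tau': [-0.0, -43.345, 1.025, -24.951, 0.011, 0.011, -0.0], 'eef_pos': [193.542, 619.493, 229.823], 'orientation': [0.151, 0.989, -0.001, -0.0], 'force': [-0.975, -0.039, 0.147], 'torque': [-0.021, -0.0, -0.012], 'grasp_force': 0.0, 'grip_width': 85.205}
scene {'K': [[535.336, 0.0, 287.04], [0.0, 535.336, 202.853], [0.0, 0.0, 1.0]], 'view': [[0.512, -0.859, -0.008, -313.128], [0.365, 0.209, 0.907, -215.647], [-0.778, -0.467, 0.42, -839.563], [0.0, 0.0, 0.0, 1.0]]}
top {'K': [[428.954, 0.0, 282.423], [0.0, 428.954, 203.865], [0.0, 0.0, 1.0]], 'view': [[-0.005, -1.0, 0.0, -84.216], [0.993, -0.005, 0.12, -468.953], [-0.12, 0.001, 0.993, -885.133], [0.0, 0.0, 0.0, 1.0]]}
{'K': array([[349.3342918 ,   0.        , 281.42960858],
       [  0.        , 349.3342918 , 213.47593282],
       [  0.        ,   0.        ,   1.        ]]), 'T_tool_cam': array([[ 2.20283856e-04,  9.53283820e-01,  3.02076001e-01,
         7.73795611e+01],
       [ 9.99999928e-01, -3.03177271e-04,  2.27526008e-04,
        -9.09873784e-02],
       [ 3.08479440e-04,  3.02075929e-01, -9.53283818e-01,
        -1.42196477e+02],
       [ 0.00000000e+00,  0.00000000e+00,  0.00000000e+00,
         1.00000000e+00]])}
```

View pics/scene0.png

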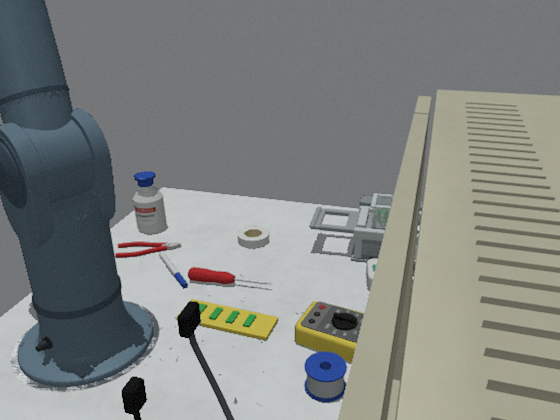

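View pics/top0.png

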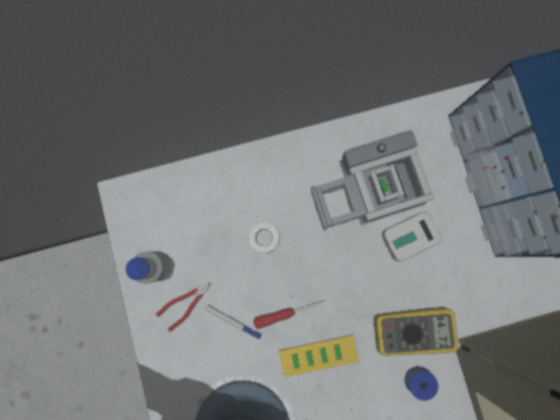

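```bash
cat > h.py <<'E'
import cv2,numpy as np
from rig import *
from scipy.spatial.transform import Rotation as R
def cam(n,s=None):
    p=camera_params(n)
    if n=="wrist":
        T=np.eye(4);T[:3,:3]=R.from_quat(s["orientation"]).as_matrix();T[:3,3]=s["eef_pos"]
        M=T@p["T_tool_cam"]
    else: M=np.linalg.inv(p["view"])
    return np.array(p["K"]),M
def ray(n,uv,z,s=None):
    K,M=cam(n,s);uv=np.atleast_2d(uv).astype(float)
    d=np.c_[(uv[:,0]-K[0,2])/K[0,0],-(uv[:,1]-K[1,2])/K[1,1],-np.ones(len(uv))]@M[:3,:3].T
    return M[:3,3]+d*((z-M[2,3])/d[:,2])[:,None]
def proj(n,P,s=None):
    K,M=cam(n,s);c=(np.atleast_2d(P)-M[:3,3])@M[:3,:3]
    return np.c_[K[0,2]-K[0,0]*c[:,0]/c[:,2],K[1,2]+K[1,1]*c[:,1]/c[:,2]]
E
python3 - <<'E'
from h import *
im=cv2.imread("pics/top0.png");g=cv2.cvtColor(im,cv2.COLOR_BGR2GRAY)
c=g[120:240,300:450];cv2.imwrite("pics/c1.png",cv2.resize(c,None,fx=5,fy=5,interpolation=cv2.INTER_CUBIC))
for t in(160,175,190):
    m=(g>t).astype(np.uint8);n,l,st,ce=cv2.connectedComponentsWithStats(m,connectivity=4)
    k=l[203,338]
    if k:
        r=cv2.minAreaRect(np.argwhere(l==k)[:,::-1].astype(np.float32));print(t,st[k],r)
        print(np.round(ray("top",cv2.boxPoints(r),56),1).tolist(), ray("top",r[0],56))
E
```

```text
160 [325 191  24  25 409] ((336.3165283203125, 203.05503845214844), (22.700483322143555, 18.77339744567871), 73.3007583618164)
[[483.4, -173.0, 56.0], [494.5, -210.5, 56.0], [449.1, -222.9, 56.0], [438.2, -185.6, 56.0]] [[ 466.23401326 -197.9947484    56.        ]]
```

View pics/c1.png

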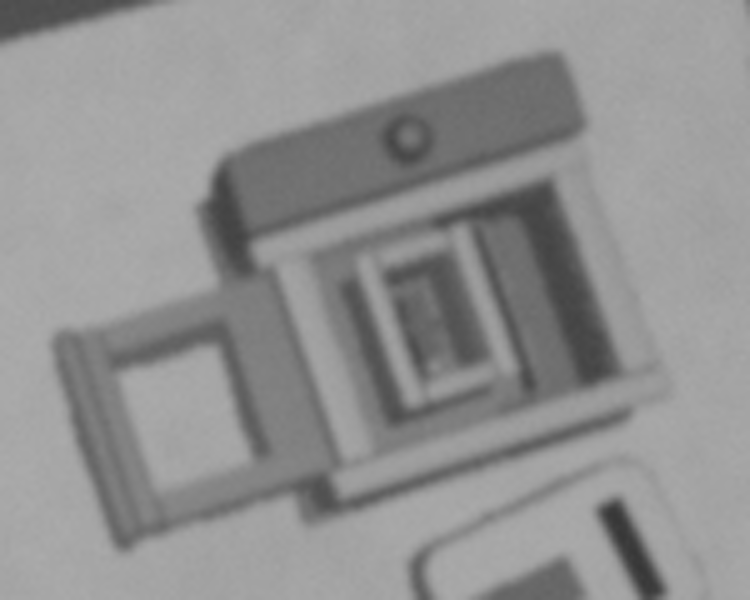

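```bash
python3 - <<'E'
from h import *
o=np.array([300,120.]);c=np.array([(107,350),(225,318),(268,462),(158,497)])/5+o-0.4
P=ray("top",c,58);print(P.round(1).tolist(),P.mean(0),[np.linalg.norm(P[i]-P[i-1]).round(1) for i in range(4)])
for a,b,z in(((255,245),(570,145),62),((340,490),(665,385),62),((125,545),(68,335),64)):
    A,B=ray("top",np.array([a,b])/5+o,z);d=B-A;print(np.degrees(np.arctan2(d[1],d[0])))
print(ray("top",[[145,268],[264,238]],[100,10][0]))
s=state();Rm=R.from_quat(s["orientation"]).as_matrix()
for t in([430,330,240],[515,80,240],[P.mean(0)[0],P.mean(0)[1],240]): print(Rm.T@(np.array(t)-s["eef_pos"])/10)
E
```

```text
[[494.2, -166.6, 58.0], [507.3, -215.8, 58.0], [447.3, -232.1, 58.0], [433.1, -186.6, 58.0]] [ 470.47916865 -200.25433536   58.        ] [np.float64(64.3), np.float64(50.8), np.float64(62.2), np.float64(47.6)]
-72.51012556415087
-72.47681821449837
14.237028994493578
[[336.79168634 178.69493701 100.        ]
 [393.21535289 -50.51473427 100.        ]]
[-31.20103408 -20.59614737  -0.94459326]
[-46.76701053 -41.92564284  -0.88981523]
[-50.87163526 -70.00398246  -0.82003691]
```

Emit:
arm_command:
  plan:
    - [[-4,-3,-1,0],[-8,-5,-1,0],[-12,-8,-1,-0.05],[-16,-10.5,-1,-0.1],[-20,-13,-1,-0.15],[-24,-16,-1,-0.2],[-28,-19,-1,-0.25],[-32,-22,-1,-0.3],[-35,-26,-1,-0.3],[-38,-30,-1,-0.3],[-41,-34,-1,-0.3],[-44,-38,-1,-0.3]]
  grip: 0
  force: 60

```text
time_s: 1.3
eef_pos: [500.4, 124.4, 240.9]
orientation: [0.001, 1.0, 0.0, -0.0]
force: [0.9, 1.0, -0.9]
grip_width: 0.5
grasp_force: 0.0
```

```bash
python3 - <<'E'
from h import *
s=state();Rm=R.from_quat(s["orientation"]).as_matrix();print(s["eef_pos"],s["joint_positions"],s["orientation"],s["force"],s["grip_width"])
y=Rm[:2,1];print(np.degrees(np.arctan2(y[1],y[0])));print(Rm.T@(np.array([470,-200,220])-s["eef_pos"])/10)
E
```

```text
[500.43609258 124.43085285 240.94923579] [-0.67276107  0.11712193  0.37633727  1.92206413 -0.04817754  1.11148704
  1.29075131] [ 1.33514965e-03  9.99999073e-01  3.37298245e-05 -2.66427621e-04] [ 0.88098839  1.00284107 -0.88265122] 0.47485317458810966
89.8470020503392
[  2.95584941 -32.45123677   2.09433313]
```

Emit:
arm_command:
  plan:
    - [[0.3,-4,0,0],[0.6,-8,0,0],[0.9,-12,0.5,-0.05],[1.2,-16,1,-0.1],[1.6,-20,1.5,-0.15],[2,-24,2,-0.2],[2.4,-28,2,-0.25],[3,-31,2,-0.28],[3,-32.5,2,-0.28],[3,-32.5,2,-0.28],[3,-32.5,2,-0.28]]

```text
time_s: 2.4
eef_pos: [469.4, -197.6, 220.9]
orientation: [-0.138, 0.99, 0.0, -0.0]
force: [-0.8, 0.5, -0.3]
grip_width: 0.1
grasp_force: 0.0
```

```bash
python3 - <<'E'
from h import *
s=state();print(s["eef_pos"],s["joint_positions"],s["force"])
im=read_camera("wrist");cv2.imwrite("pics/w1.png",im)
print(proj("wrist",[[470,-200,58],[470,-200,60]],s))
E
```

```text
[ 469.38555791 -197.6268034   220.87264684] [-0.27144514  0.13588214  0.64061646  1.96703728 -0.09306779  1.06832639
  2.25755961] [-0.82306908  0.53640445 -0.28029988]
[[278.60884156 193.16982906]
 [278.59352624 193.71999532]]
```

View pics/w1.png

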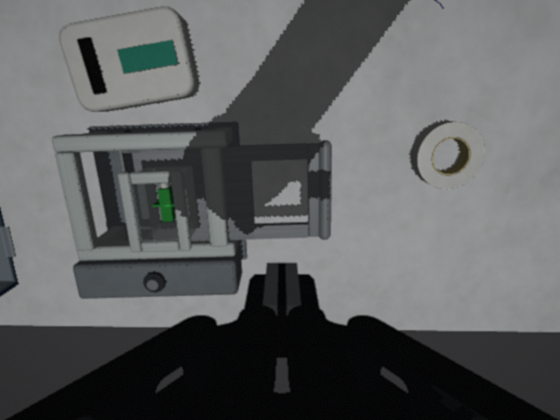

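```bash
python3 - <<'E'
from h import *
s=state()
im=cv2.imread("pics/w1.png");c=im[115:305,45:345];cv2.imwrite("pics/c2.png",cv2.resize(cv2.convertScaleAbs(c,alpha=1.7),None,fx=2.6,fy=2.6,interpolation=cv2.INTER_CUBIC))
P=ray("wrist",[(254,160),(307,160),(307,220),(254,221)],58,s);print(P.round(1).tolist(),P.mean(0),[np.linalg.norm(P[i]-P[i-1]).round(1) for i in range(4)])
for a,b,z in(((57,137),(238,124),66),((75,258),(240,250),66),((75,263),(240,258),76),((326,142),(325,238),64)):
    A,B=ray("wrist",[a,b],z,s);d=B-A;print(np.degrees(np.arctan2(d[1],d[0])))
E
```

```text
[[447.5, -228.0, 58.0], [434.8, -183.5, 58.0], [487.6, -167.0, 58.0], [502.0, -213.8, 58.0]] [ 467.98597908 -198.06045034   58.        ] [np.float64(56.3), np.float64(46.3), np.float64(55.3), np.float64(48.9)]
109.96712777162422
108.97494903793597
107.86301360414535
17.591855720186114
```

View pics/c2.png

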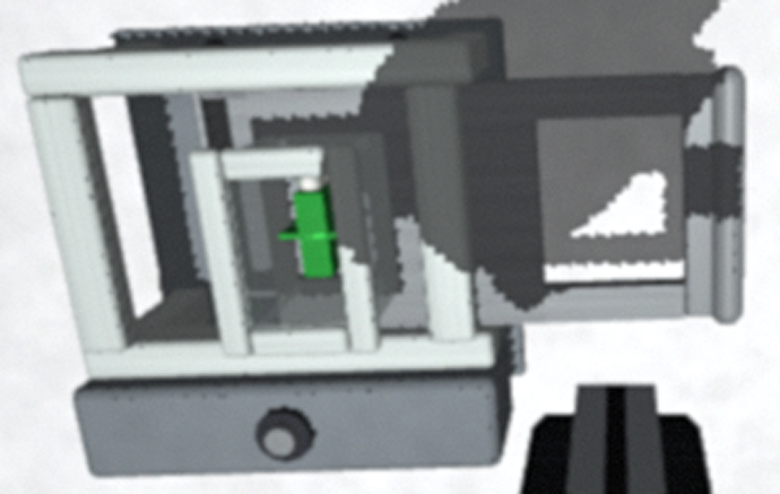

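Emit:
arm_command:
  plan:
    - [[0,-0.1,4,-0.03],[0,-0.1,8,-0.03],[0,-0.1,12,-0.03],[0,-0.1,14,-0.03],[0,-0.1,15,-0.03],[0,-0.1,15.8,-0.03],[0,-0.1,16.4,-0.03],[0,-0.1,17,-0.03],[0,-0.1,17,-0.03]]

```text
time_s: 3.35
eef_pos: [470.1, -199.2, 51.4]
orientation: [-0.153, 0.988, 0.0, 0.0]
force: [-0.4, 0.7, -0.2]
grip_width: -0.2
grasp_force: 0.0
```

```bash
python3 - <<'E'
from h import *
s=state();print(s["eef_pos"],s["force"])
Rm=R.from_quat(s["orientation"]).as_matrix();y=Rm[:2,1];print(np.degrees(np.arctan2(y[1],y[0])))
cv2.imwrite("pics/w2.png",cv2.convertScaleAbs(read_camera("wrist"),alpha=1.5))
E
```

```text
[ 470.10454203 -199.20016474   51.35981571] [-0.38689736  0.69542466 -0.16100514]
107.61602230768538
```

View pics/w2.png

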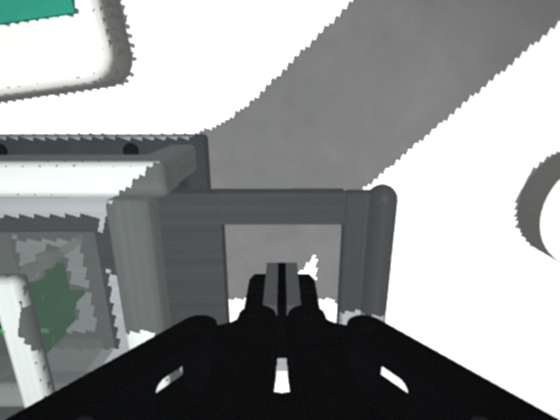

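Emit:
arm_command:
  plan:
    - [[0,0,0.4,0],[0,0,0.9,0],[0,0.3,0.9,0],[0,0.6,0.9,0],[0,0.8,0.9,0],[0,1.0,0.9,0],[0,1.2,0.9,0],[0,1.4,0.9,0],[0,1.6,0.9,0],[0,1.8,0.9,0],[0,2.0,0.9,0],[0,2.0,0.9,0]]

```text
time_s: 4.6
eef_pos: [465.5, -185.2, 42.8]
orientation: [-0.152, 0.988, -0.004, 0.002]
force: [2.7, -7.9, -6.7]
grip_width: -0.3
grasp_force: 4.3
```

```bash
cat > f.py <<'E'
from h import *
s=state();a=np.radians(107.6);d=np.array([np.cos(a),np.sin(a),0]);l=np.array([-d[1],d[0],0])
print(s["time_s"],"pull",(s["eef_pos"]-np.array([470.1,-199.2,0]))@d,"lat",(s["eef_pos"]-np.array([470.1,-199.2,0]))@l,"z",s["eef_pos"][2],"F",s["force"]@d,s["force"]@l,s["force"][2])
E
python3 f.py
```

```text
4.6 pull 14.709123847936267 lat 0.12468526558132956 z 42.81887803709955 F -8.340738575526087 -0.15335911389360496 -6.7099805435768
```

Emit:
arm_command:
  plan:
    - [[0,0.2,0,0],[0,0.4,0,0],[0,0.6,0,0],[0,0.8,0,0],[0,1.0,0,0],[0,1.2,0,0],[0,1.4,0,0],[0,1.6,0,0],[0,1.8,0,0],[0,2.0,0,0]]

```text
time_s: 5.6
eef_pos: [460.0, -167.8, 42.9]
orientation: [-0.151, 0.988, -0.006, 0.003]
force: [4.9, -10.9, -8.0]
grip_width: 0.1
grasp_force: 5.9
```

```bash
python3 f.py
```

```text
5.6 pull 33.006297220656684 lat 0.1261090222613884 z 42.94052506346614 F -11.895320768136425 -1.3583092635575347 -8.02767135385412
```

Emit:
arm_command:
  plan:
    - [[0,0.1,0,0],[0,0.2,0,0],[0,0.3,0,0],[0,0.4,0,0],[0,0.5,0,0],[0,0.6,0,0],[0,0.7,0,0],[0,0.8,0,0],[0,0.9,0,0],[0,1.0,0,0]]

```text
time_s: 6.6
eef_pos: [456.7, -157.5, 42.9]
orientation: [-0.151, 0.988, -0.005, 0.003]
force: [4.2, -9.9, -6.7]
grip_width: 0.3
grasp_force: 5.3
```

```bash
python3 f.py
```

```text
6.6 pull 43.779308273839455 lat 0.14816978733391584 z 42.88558638860815 F -10.699361885713264 -0.9641771911470687 -6.690164632333816
```

Emit:
arm_command:
  plan:
    - [[0,0.1,0,0],[0,0.2,0,0],[0,0.3,0,0],[0,0.4,0,0],[0,0.5,0,0],[0,0.6,0,0]]

```text
time_s: 7.2
eef_pos: [454.8, -151.6, 42.9]
orientation: [-0.151, 0.988, -0.005, 0.002]
force: [3.2, -10.7, -6.4]
grip_width: -0.2
grasp_force: 5.1
```

```bash
python3 f.py
```

```text
7.2 pull 50.02657886313552 lat 0.15654776297078304 z 42.87941396294447 F -11.202239681931378 0.17486155581139196 -6.431618349114501
```

Emit:
arm_command:
  plan:
    - [[0,0.1,0,0],[0,0.2,0,0],[0,0.3,0,0],[0,0.4,0,0],[0,0.5,0,0]]

```text
time_s: 7.7
eef_pos: [453.3, -146.8, 42.9]
orientation: [-0.151, 0.988, -0.005, 0.002]
force: [3.3, -9.8, -6.0]
grip_width: -0.3
grasp_force: 5.1
```

```bash
python3 f.py
```

```text
7.7 pull 55.02279692931628 lat 0.17633925552576013 z 42.87291714337084 F -10.368290062369798 -0.13364915135861596 -5.974834957850061
```

Still plain drag (commanded minus measured is about 6 mm).

Emit:
arm_command:
  plan:
    - [[0,0.1,0,0],[0,0.2,0,0],[0,0.3,0,0],[0,0.4,0,0],[0,0.5,0,0]]

```text
time_s: 8.2
eef_pos: [451.8, -142.0, 42.9]
orientation: [-0.151, 0.988, -0.005, 0.002]
force: [3.0, -10.1, -5.9]
grip_width: -0.0
grasp_force: 5.1
```

```bash
python3 f.py
```

```text
8.2 pull 60.0490187868419 lat 0.1681036131734841 z 42.868446844184014 F -10.559680873167217 0.15579163253000025 -5.936490862084106
```

Emit:
arm_command:
  plan:
    - [[0,0.1,0,0],[0,0.2,0,0],[0,0.3,0,0],[0,0.4,0,0],[0,0.5,0,0]]

```text
time_s: 8.7
eef_pos: [450.3, -137.2, 42.9]
orientation: [-0.151, 0.988, -0.004, 0.002]
force: [3.4, -10.1, -5.3]
grip_width: -0.2
grasp_force: 5.1
```

```bash
python3 f.py
```

```text
8.7 pull 65.10427203696047 lat 0.16044865901242578 z 42.86755694862686 F -10.684000918213554 -0.18145572333334914 -5.308991641613804
```

Emit:
arm_command:
  plan:
    - [[0,0.1,0,0],[0,0.2,0,0],[0,0.3,0,0],[0,0.4,0,0],[0,0.5,0,0]]

```text
time_s: 9.2
eef_pos: [448.7, -132.4, 42.9]
orientation: [-0.151, 0.988, -0.004, 0.002]
force: [3.3, -10.4, -5.8]
grip_width: 0.0
grasp_force: 5.1
```

```bash
python3 f.py
```

```text
9.2 pull 70.15671225318147 lat 0.14776205770261158 z 42.85502573379199 F -10.916772422185868 0.01265019724592606 -5.83551322476242
```

Emit:
arm_command:
  plan:
    - [[0,0.1,0,0],[0,0.2,0,0],[0,0.3,0,0],[0,0.4,0,0]]

```text
time_s: 9.6
eef_pos: [447.8, -129.4, 42.9]
orientation: [-0.151, 0.988, -0.005, 0.003]
force: [3.9, -11.6, -7.1]
grip_width: -0.2
grasp_force: 5.9
```

```bash
python3 f.py
```

```text
9.6 pull 73.28199770417007 lat 0.16688946384971673 z 42.89300724175595 F -12.261650987699737 -0.2118628971395895 -7.1301077936016135
```

Emit:
arm_command:
  plan:
    - [[0,0.1,0,0],[0,0.2,0,0],[0,0.3,0,0]]

```text
time_s: 9.9
eef_pos: [447.1, -127.1, 42.9]
orientation: [-0.151, 0.988, -0.005, 0.003]
force: [3.4, -14.7, -9.1]
grip_width: 0.1
grasp_force: 6.3
```

```bash
python3 f.py
```

```text
9.9 pull 75.67279447967012 lat 0.17135397089289733 z 42.91370976752508 F -15.032767891831877 1.1940057905913 -9.064197348774028
```

Emit:
arm_command:
  plan:
    - [[0,0.05,0,0],[0,0.1,0,0],[0,0.15,0,0],[0,0.15,0,0],[0,0.15,0,0]]

```text
time_s: 10.4
eef_pos: [446.6, -125.6, 42.9]
orientation: [-0.151, 0.989, -0.005, 0.003]
force: [3.8, -10.9, -7.3]
grip_width: 0.2
grasp_force: 6.3
```

```bash
python3 f.py; python3 - <<'E'
from h import *
im=read_camera("top");cv2.imwrite("pics/t2.png",cv2.resize(im[110:250,270:470],None,fx=4,fy=4,interpolation=cv2.INTER_CUBIC))
E
```

```text
10.4 pull 77.21529848201234 lat 0.13616045678941827 z 42.93891889971484 F -11.598465219616036 -0.3535159604516155 -7.320774504350723
```

View pics/t2.png

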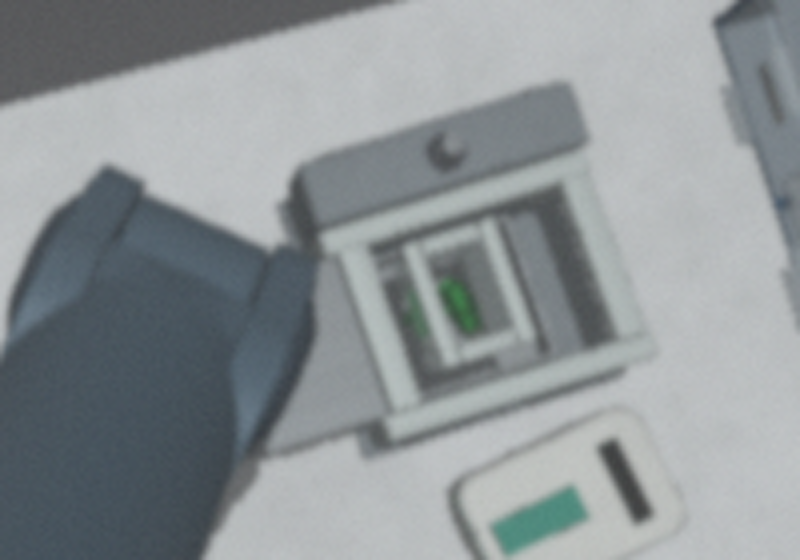

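Emit:
arm_command:
  plan:
    - [[0,-0.2,0,0],[0,-0.4,0,0],[0,-0.6,0,0],[0,-0.8,0,0],[0,-1.0,0,0],[0,-1.2,0,0],[0,-1.4,0,0],[0,-1.6,0,0],[0,-1.7,0,0],[0,-1.7,0,0]]

```text
time_s: 11.45
eef_pos: [449.4, -134.9, 42.2]
orientation: [-0.153, 0.988, 0.0, -0.0]
force: [0.4, 0.5, -0.2]
grip_width: -0.1
grasp_force: 0.0
```

```bash
python3 f.py
```

```text
11.45 pull 67.56079036578964 lat 0.27462886895566313 z 42.21246723622482 F 0.3279404269074516 -0.4909358190504689 -0.1964092253355135
```

Free of contact; lift straight out and look.

Emit:
arm_command:
  plan:
    - [[0,0,-0.5,0],[0,0,-1.5,0],[0,0,-3,0],[0,0,-6,0],[0,0,-10,0],[0,0,-14,0],[0,2,-17,0],[0,6,-18,0],[0,10,-18,0],[0,14,-18,0],[0,14,-18,0]]

```text
time_s: 12.55
eef_pos: [405.5, 3.4, 222.9]
orientation: [-0.157, 0.988, 0.001, 0.0]
force: [-0.1, -0.2, 0.0]
grip_width: -0.1
grasp_force: 0.0
```

```bash
python3 - <<'E'
from h import *
s=state();print(s["time_s"],s["eef_pos"],s["force"])
a=read_camera("top")[110:250,270:470];b=read_camera("wrist")
cv2.imwrite("pics/w3.png",b)
a=cv2.resize(a,(400,280),interpolation=cv2.INTER_CUBIC);b=cv2.resize(b,(400,300))
a=cv2.copyMakeBorder(a,0,20,0,0,0)
cv2.imwrite("pics/e.png",np.hstack([a,b]))
E
```

```text
12.55 [405.52677547   3.38364929 222.87747413] [-0.09607495 -0.19063183  0.03011499]
```

View pics/e.png

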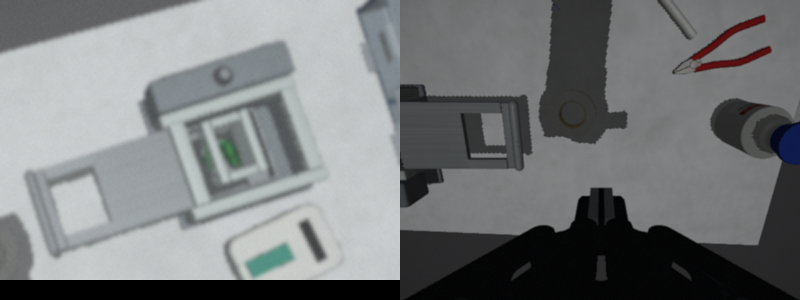

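Emit:
arm_command:
  plan:
    - [[0,-4,0,0],[0,-8,0,0],[0,-12,0,0],[0.5,-16,0,0],[1,-20,0,0],[1,-23,0,0],[1,-25,0,0],[1,-27,0,0],[1,-27,0,0],[1,-27,0,0]]

```text
time_s: 13.65
eef_pos: [478.4, -263.6, 222.4]
orientation: [-0.151, 0.988, -0.0, -0.0]
force: [0.2, 0.4, -0.5]
grip_width: -0.1
grasp_force: 0.0
```

```bash
python3 - <<'E'
from h import *
s=state();print(s["time_s"],s["eef_pos"],s["force"])
a=read_camera("wrist");cv2.imwrite("pics/w4.png",a)
p=proj("wrist",[[504,-309,60],[575,-286,84]],s);print(p)
u,v=p[0].astype(int);c=a[max(v-110,0):v+130,max(u-130,0):u+190]
cv2.imwrite("pics/w4c.png",cv2.resize(cv2.convertScaleAbs(c,alpha=1.5),None,fx=2.4,fy=2.4,interpolation=cv2.INTER_CUBIC))
E
```

```text
13.65 [ 478.38961352 -263.56687718  222.41443968] [ 0.21221208  0.4160873  -0.49693518]
[[225.41127344 205.0168893 ]
 [226.07147334 291.47973174]]
```

View pics/w4c.png

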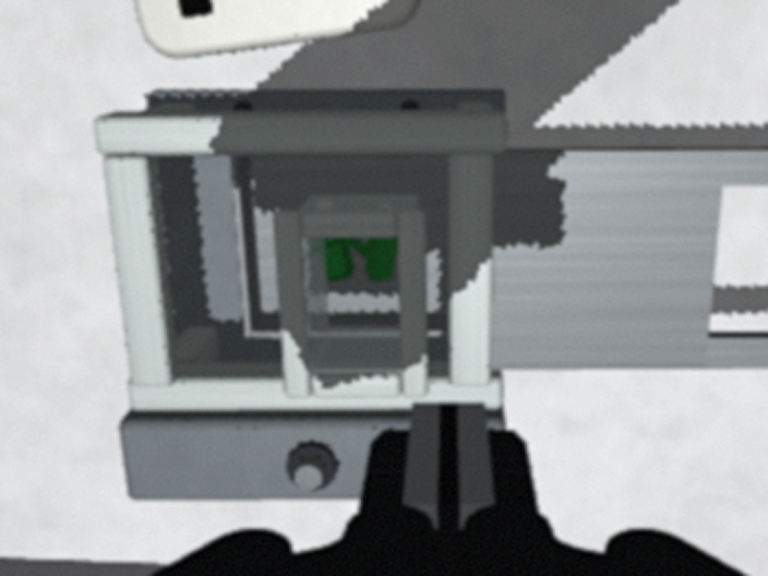

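```bash
python3 - <<'E'
from h import *
s=state()
s1=dict(s);s1["eef_pos"]=np.array([469.4,-197.6,220.9]);s1["orientation"]=np.array([-.138,.990,0,0])/np.hypot(.138,.99)
for f,ss,u,v in(("w1",s1,153,282),("w4",s,225,290)):
    g=cv2.cvtColor(cv2.imread(f"pics/{f}.png"),cv2.COLOR_BGR2GRAY)[v-13:v+17,u-16:u+16]
    m=cv2.morphologyEx((g<62).astype(np.uint8),cv2.MORPH_OPEN,np.ones((2,2)))
    n,l,st,ce=cv2.connectedComponentsWithStats(m);
    print(f,[(st[i,4],ce[i]+[u-16,v-13],st[i,:4]) for i in range(1,n) if st[i,4]>15])
    print(g[6:28,4:28])
    B=ray(f and "wrist",[[u,v]],80,ss)[0]
    print([(proj("wrist",B+[0,0,h],ss)-proj("wrist",B,ss)).round(2).tolist() for h in(4,7,10)])
E
```

```text
w1 [(np.int32(296), array([155.94256757, 281.54054054]), array([ 7,  3, 24, 22], dtype=int32))]
[[ 81  81  83  79  68  50  36  30  32  34  33  34  32  35  34  33  30  27
   22  17  25  41  59  77]
 [ 83  83  79  70  51  36  33  34  32  33  33  31  33  32  33  34  35  35
   31  23  20  25  47  70]
 [ 81  81  73  56  40  34  32  33  33  31  34  29  29  31  33  34  34  33
   35  31  25  22  33  57]
 [ 81  77  65  45  34  32  32  33  34  32  31  31  29  30  29  31  33  35
   34  33  30  23  23  45]
 [ 81  76  61  41  32  32  30  33  40  44  47  46  41  39  34  31  33  32
   34  36  35  29  23  37]
 [ 82  74  56  38  32  32  37  47  59  69  73  72  65  58  50  39  33  32
   35  36  33  32  25  25]
 [ 80  72  52  37  32  34  48  66  80  84  86  86  85  81  69  54  38  33
   33  33  34  33  30  19]
 [ 79  72  52  34  35  42  62  80  87  88  90  90  90  89  85  73  52  35
   32  33  34  33  30  24]
 [ 80  71  53  38  36  54  77  86  89  87  88  89  89  88  89  83  66  42
   34  32  34  34  31  28]
 [ 79  75  58  41  38  58  80  88  89  87  87  89  90  89  89  88  73  49
   34  33  34  32  29
[... 2940 characters left out ...]
 61  59  61  70
   79  83  87  84  84  84]
 [ 84  84  85  85  83  84  84  85  84  84  83  80  72  70  73  76  79  81
   84  85  85  86  84  83]
 [ 83  83  82  82  84  83  84  84  83  83  83  79  79  80  81  84  82  85
   83  84  83  84  82  84]
 [ 81  83  82  82  81  80  81  81  80  82  81  83  81  83  82  82  82  82
   81  81  80  82  82  81]
 [ 96  95  94  94  94  93  94  94  94  95  94  93  95  94  94  93  93  93
   93  92  94  94  93  93]
 [128 128 127 127 128 125 126 125 125 127 126 126 125 126 124 125 125 124
  126 124 126 126 127 127]
 [149 149 148 146 148 148 146 146 147 146 146 147 146 147 147 145 147 146
  145 147 147 147 147 148]]
[[[-0.68, 2.25]], [[-1.2, 3.97]], [[-1.73, 5.73]]]
```

```bash
python3 - <<'E'
from h import *
a=cv2.imread("pics/w4.png")[145:260,150:290];s=state()
b=cv2.imread("pics/w3.png")
t=read_camera("top")[140:215,345:435]
r=lambda x:cv2.resize(cv2.convertScaleAbs(x,alpha=1.8),(400,330),interpolation=cv2.INTER_CUBIC)
cv2.imwrite("pics/f.png",np.hstack([r(a),r(t)]))
E
```

```text
(no output)
```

View pics/f.png

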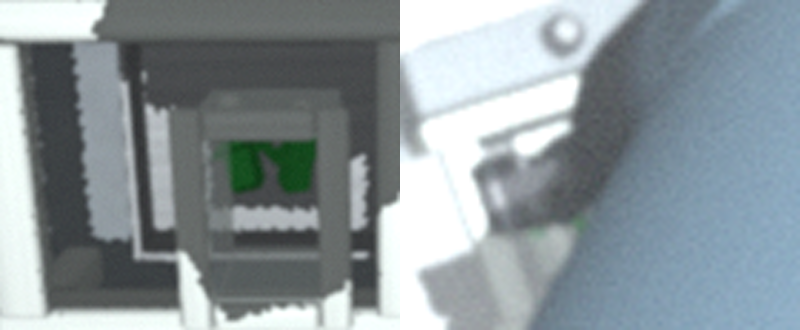

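```bash
python3 -c "
from rig import *
print(job_done())"
```

```text
the job is handed in; nothing more can be done
None
```

I handed the job in at about 14 s: the gate rests on its stop with the pin up, by my estimate about 9 mm at peak (limit 14 mm), and nothing else was touched. I could see only two of the three adapters clearly in the tray; the shaft looked empty, so I took the third to be hidden in the tray, but I didn't confirm it.

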